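# Sort out the suspension parts that lie in each other's pans

## Task

The three parts of the shock absorber were laid in each other's pans. Using the empty rubber mat to park a part on the way, put each part in the middle of the pan of its own outline, standing on its own base: the coil spring in the round pan, the square valve block in the square pan, and the reservoir in the oblong pan, lengthways along it. Leave the wrench, the oil bottle and the grease jar where they are.

Things in the scene. Friction and masses are not known exactly. Their poses are not given: they have to be found in the camera images.
- spring: Loose dark steel coil spring standing upright, 52 mm outside diameter, 64 mm tall, stiff (does not give), about 0.3 kg. Grip across its diameter in any direction. Origin: centre of its underside; z up along its axis. Starts in the square pan.
- valve_block: Loose dark steel-grey valve block, 50 x 50 mm and 56 mm tall, with a brass boss (28 mm diameter, 6 mm high) in the middle of its top, about 0.4 kg. Origin: centre of its underside; x and y square to its side faces, z up. Starts in the oblong pan.
- reservoir: Loose aluminium gas reservoir: a cylinder 42 mm in diameter and 84 mm long with a dark band near each end, lying level on two dark steel feet (42 mm wide, part of it), so it does not roll; cylinder axis 35 mm above its underside, top at 56 mm; about 0.35 kg. Origin: centre of the underside of the feet; x along the cylinder, z up. Starts in the round pan. Grip it at the middle, across y.
- round_pan: Fixed white round pan, 120 mm outside and 112 mm inside diameter, floor 3 mm thick, rim 9 mm high above the table. Origin: centre of its underside, on the table (z = 0). Home of the spring.
- square_pan: Fixed white square pan, 106 mm outside and 96 mm inside, floor 3 mm thick, rim 9 mm high above the table. Origin: centre of its underside, on the table; x and y along its sides. Home of the valve block.
- oblong_pan: Fixed white oblong pan, 142 x 86 mm outside and 132 x 76 mm inside, floor 3 mm thick, rim 9 mm high above the table. Origin: centre of its underside, on the table; x along its long side. Home of the reservoir.
- mat: Fixed black rubber mat, 110 x 110 mm, 4 mm thick, empty at the start: the free spot. Origin: centre of its underside, on the table.
- wrench: Loose steel open-ended wrench, about 150 mm long and under 15 mm high, lying roughly along the world x axis on the table between the pans. To be left alone. Origin: underside, near its middle; x along it.
- oil_bottle: Loose white bottle with red cap and label, 64 mm in diameter, 190 mm tall, standing on the robot's left. To be left alone. Origin: centre of its underside.
- grease_jar: Loose white jar with black lid, 64 mm in diameter, 60 mm tall, standing on the robot's right. To be left alone. Origin: centre of its underside.
There are look-alikes about, which are no part of the job. Of the things that look like the mat, take the one that is farthest to the robot's left at the start.

How it is judged:
On the way:
1. one of the three parts has been set down on the rubber mat and let go, its middle within 35 mm of the mat's (((horizontal distance between spring and mat below 0.035 m and height (world z) of spring below 0.01 m and linear speed of spring below 0.02 m/s and contact force between the fingers and spring below 0.1 N) or (horizontal distance between valve_block and mat below 0.035 m and height (world z) of valve_block below 0.01 m and linear speed of valve_block below 0.02 m/s and contact force between the fingers and valve_block below 0.1 N) or (horizontal distance between reservoir and mat below 0.035 m and height (world z) of reservoir below 0.01 m and linear speed of reservoir below 0.02 m/s and contact force between the fingers and reservoir below 0.1 N))), for 0.2 s.
At the end, for the whole second after the job is handed in: Spring in the round pan, valve block in the square pan, reservoir in the oblong pan: each within 15 mm of its pan's centre, resting on the pan floor (underside below 9 mm), upright within 0.1 rad, at rest; the reservoir within 0.26 rad of the pan's long side, either way round (horizontal distance between spring and round_pan below 0.015 m and height (world z) of each of spring, valve_block, reservoir below 0.009 m and angle between each of spring, valve_block, reservoir's own z axis and vertical below 0.1 rad and linear speed of each of spring, valve_block, reservoir below 0.02 m/s and horizontal distance between valve_block and square_pan below 0.015 m and horizontal distance between reservoir and oblong_pan below 0.015 m and angle between the x axis of reservoir and the x axis of oblong_pan, either way round below 0.26 rad); the robot touches nothing.
It fails at once if the oil bottle is moved by more than 30 mm (distance of oil_bottle from where it was at the start of the episode above 0.03 m).
It fails at once if the grease jar is moved by more than 30 mm (distance of grease_jar from where it was at the start of the episode above 0.03 m).
It fails at once if the wrench is moved by more than 30 mm (distance of wrench from where it was at the start of the episode above 0.03 m).
It also fails if it takes over 128 s, if anything falls off the work surface, if the arm or the gripper's body presses on something with over 40 N, if the wrist force passes 120 N, or if a joint passes its speed limit or range.

## Robot

A 7-joint arm with a two-finger parallel gripper is mounted at the origin on the work surface. World frame = base frame: x ahead of the robot, y to its left, z up, the work surface at z = 0. Lengths are in m, angles in rad, forces in N, time in s.
With the tool pointing down it reaches from about 0.4 to 0.85 m from the base axis. Payload 6.9 kg.
Tool frame: the origin (TCP) lies at the very end of the fingers, on their centre line; the grasp point (between the pads) lies 19 mm behind it (bot.grip_point_offset is the z of the grasp point in the tool frame, in m); z points along the fingers, y is the line along which they close (so a half turn about z gives the same grasp; the last joint's range is limited). The gripper opens to 85 mm and grips with 20 to 120 N. Pads are 22 mm wide; open, the fingers measure 114 mm over their backs; the gripper's body (76 mm by 85 mm) begins 54 mm behind the grasp point. The pads swing forward as they close: fully open they stand 13 mm farther back than shut.
Start: joints at [1.343, 0.507, -0.238, 1.5, 0.126, 1.149, -0.155], TCP at [0.204, -0.591, 0.231] pointing down, gripper open.
Joint ranges: [-3.08, 3.08], [-0.24, 2.05], [-1.43, 1.35], [0, 2.5], [-1.52, 4.66], [0.17, 1.96], [-2.89, 2.89]. Speed limits (rad/s): [2.39, 2.39, 3.14, 3.14, 3.14, 3.14, 3.14].

## Interface

Orientations are given as a rotation vector (axis times angle).
In Python, from rig import bot, vision, ticket gives the robot as it stands.
- The arm moves only by the tool jog_arm, never from a script. Its argument "increments" is a list that holds one entry, the list of rows, each a list of 7 numbers: the shift along the world's x, y, z in mm, then the turn, a rotation vector about the world's x, y, z in rad, then the finger opening in mm, from 0 to 85.4. In form: [[[dx, dy, dz, rx, ry, rz, gripper], ...]]. A call has 1 to 5 rows; each row is the pose to reach, as a shift and turn from the pose commanded when the call began; what a row does not reach only later rows make up. A row lasts 1/8 s, in which the tool goes at most 62.5 mm and 10.7 degrees, less where a joint would pass 70% of its speed; a pose out of reach is approached as far as the arm can. A call with a gripper value outside its range is refused whole. The fingers move at their own pace and stop on an object; the grip force is fixed at half the most. Time passes only in rows, so rows that repeat a pose let the fingers close. It gives the time, the measured TCP pose, the force, the opening and the grip force at its end, in the units of the state.
- bot.read_state(): the state, without advancing time (a new reading comes with each control period).
- vision.camera(name): name is "scene" or "top"; returns a dict with "color" (420x560x3 uint8, red, green, blue), "range_z" (420x560 float32, m along the optical axis (not along the pixel's ray), 0 where there is no reading), "fovy" (degrees; the focal length in pixels is half the picture's height over the tangent of half this angle, whatever the lens; pixels are square), "cx", "cy" (the principal point, pixels), "rvec" (rotation vector, rad) and "tvec" (3), from world to camera coordinates, as OpenCV has them. Camera axes: x right, y down, z forward; pixel columns grow to the right and rows downward; lengths in m; the calibration is good to about 2 mm. A picture is of the moment at which its call begins.
- ticket.close_job(): hands the job in; it is judged then, once.
The state is a dict: "time": time; "joint_positions": joint angles; "joint_velocities": joint speeds; "effort": joint torques, N m; "ee_pos": TCP position; "orientation": TCP orientation; "force": force on the tool from outside, world axes, zero at the start; "moment": the same for the moment, N m; "gripper_width": opening from 0.0 (shut) to 1.0 (fully open); "grasp_force": force on a finger pad.
Only numpy, scipy, OpenCV 4.12 (cv2) and the standard library are available. Lean on these libraries where they do the work, as an engineer would, in place of code of your own. Each camera call takes 0.05 s, during which the arm holds its last target. There are 200 camera calls.

## Working session

There is one attempt and no reset: what is moved stays moved. The work goes in short steps, Python scripts to look and compute and a tool call to move; the robot and the scene stay as the last step left them, time stands still between calls to the robot, and variables do not carry over. Pictures are saved under pics/ and viewed, at most 14 in all, crops included, and the job is handed in when it is done.

Besides the shell and the picture viewer there is one more tool, called after ">>>" as name([rows], argument=value, ...), one row to a line, values as JSON. jog_arm: Moves the arm, as the interface text tells. Its arguments: {"type":"object","properties":{"increments":{"type":"array"}},"required":["increments"]}

```bash
mkdir -p pics; ls; cat > h.py <<'E'
import numpy as np, cv2
from rig import bot, vision, ticket
def cam(n):
    c=vision.camera(n); c['f']=c['color'].shape[0]/2/np.tan(np.radians(c['fovy'])/2)
    c['R']=cv2.Rodrigues(np.array(c['rvec'],float))[0]; c['t']=np.array(c['tvec'],float).ravel(); return c
def ray(c,u,v,z):  # pixel -> world point on plane z
    d=c['R'].T@np.array([(u-c['cx'])/c['f'],(v-c['cy'])/c['f'],1]); o=-c['R'].T@c['t']
    return o+d*(z-o[2])/d[2]
def cloud(c):
    Z=c['range_z']; v,u=np.indices(Z.shape)
    P=np.dstack([(u-c['cx'])/c['f']*Z,(v-c['cy'])/c['f']*Z,Z])-c['t']
    P=P@c['R']; P[Z==0]=np.nan; return P
def save(c,n): cv2.imwrite('pics/'+n,cv2.cvtColor(c['color'],cv2.COLOR_RGB2BGR))
E
python3 - <<'E'
from h import *
for n in('top','scene'):
    c=cam(n); save(c,n+'0.png'); print(n,c['fovy'],c['cx'],c['cy'],-c['R'].T@c['t']); print(c['R'].round(2))
s=bot.read_state(); print({k:np.round(s[k],3) for k in s}, bot.grip_point_offset)
E
```

```text
pics
top 52.7796461258405 284.7384868939599 212.6388074837065 [0.27068732 0.00151816 1.11560009]
[[ 0.   -1.   -0.  ]
 [-0.98 -0.   -0.17]
 [ 0.17  0.01 -0.98]]
scene 46.880644869484996 280.17533589876007 213.6873430875027 [ 0.75184987 -0.53233974  0.96393768]
[[ 0.88  0.48 -0.  ]
 [ 0.4  -0.74 -0.54]
 [-0.27  0.47 -0.84]]
{'time': np.float64(0.1), 'joint_positions': array([ 1.344,  0.508, -0.238,  1.501,  0.126,  1.149, -0.155]), 'joint_velocities': array([-0.   , -0.001, -0.   , -0.001, -0.   , -0.001,  0.001]), 'effort': array([-6.0000e-03, -6.2183e+01, -2.1950e+00, -2.5020e+01,  1.3000e-02,
        8.0000e-03,  0.0000e+00]), 'ee_pos': array([ 0.204, -0.59 ,  0.231]), 'orientation': array([-3.097, -0.52 ,  0.   ]), 'force': array([1.032, 0.713, 0.147]), 'moment': array([-0.015,  0.003, -0.036]), 'grasp_force': np.float64(0.0), 'gripper_width': np.float64(1.003)} -0.0187
```

View pics/top0.png

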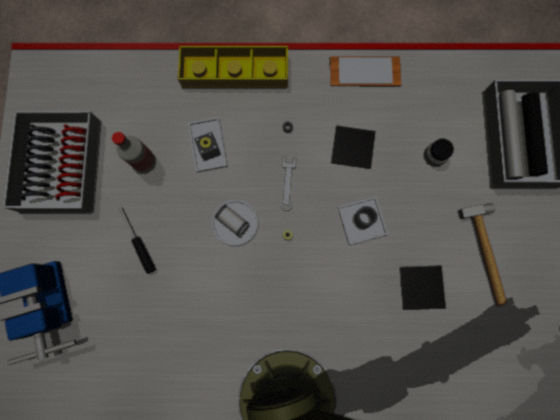

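View pics/scene0.png

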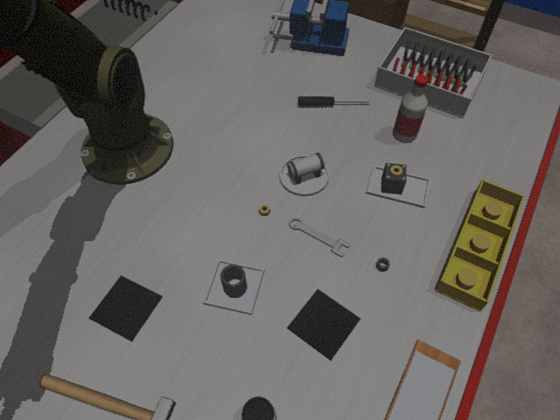

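The top view shows the round pan with the reservoir at (236,223), the square pan with the spring at (362,220) and the oblong pan with the valve block at (208,145). The wrench is at (289,183), the bottle at (135,150) and the jar at (438,152). There are two mat look-alikes, at (353,147) and (422,287). The robot's left is the left of the picture, so the mat meant is (353,147), which has the larger y.

```bash
cat > m.py <<'E'
from h import *
def rect(c,m,z,off=(0,0),hull=False):
    cs,_=cv2.findContours(m.astype(np.uint8),cv2.RETR_EXTERNAL,cv2.CHAIN_APPROX_NONE)
    k=max(cs,key=cv2.contourArea)[:,0]+np.array(off)
    W=np.array([ray(c,u,v,z)[:2] for u,v in k])
    (cx,cy),(w,h),a=cv2.minAreaRect((W*1000).astype(np.float32)); return [round(x,1) for x in(cx,cy,w,h,a)]
def crop(c,u0,v0,u1,v1): return c['color'][v0:v1,u0:u1].astype(int)
E
python3 - <<'E'
from m import *
c=cam('top'); P=cloud(c)
H=cv2.cvtColor(c['color'],cv2.COLOR_RGB2HSV)
print('table z',np.nanmedian(P[180:190,320:335,2]), 'noise',np.nanstd(P[180:190,320:335,2]))
for n,(u0,v0,u1,v1) in dict(round=(208,196,266,250),sq=(332,192,392,250),obl=(184,112,234,176)).items():
    g=crop(c,u0,v0,u1,v1); m=(g.min(2)>150)
    print(n,'pix',g[::12,::12].min(2).tolist())
    m=cv2.morphologyEx(m.astype(np.uint8),cv2.MORPH_CLOSE,np.ones((9,9)));print(rect(c,m,.009,(u0,v0)))
    Q=P[v0:v1,u0:u1]; t=Q[...,2]>.04
    print(' parts top by depth',t.sum(),np.nanpercentile(Q[...,2][t],[50,95]).round(4),np.nanmedian(Q[t],0).round(4))
for n,(u0,v0,u1,v1) in dict(mat=(325,118,385,175),mat2=(392,255,455,318)).items():
    print(n,rect(c,crop(c,u0,v0,u1,v1).max(2)<60,.004,(u0,v0)))
for n,(u,v,z) in dict(wr1=(289,158,.01),wr2=(286,207,.01),jar=(440,150,.06),bottle=(120,139,.19),ring=(288,127,0),nut=(288,235,0)).items(): print(n,ray(c,u,v,z).round(3))
g=c['color'][100:260,170:400]; g=cv2.convertScaleAbs(cv2.resize(g,None,fx=3.4,fy=3.4,interpolation=cv2.INTER_CUBIC),alpha=1.3)
cv2.imwrite('pics/crop1.png',g[...,::-1])
E
```

```text
table z -0.001064432284542042 noise 0.0020723673576130515
round pix [[97, 101, 99, 100, 101], [101, 70, 110, 114, 106], [97, 55, 115, 74, 110], [104, 115, 95, 58, 91], [103, 104, 107, 87, 102]]Traceback (most recent call last):
  File "<stdin>", line 8, in <module>
  File "m.py", line 4, in rect
    k=max(cs,key=cv2.contourArea)[:,0]+np.array(off)
      ~~~^^^^^^^^^^^^^^^^^^^^^^^^
ValueError: max() iterable argument is empty
```

```bash
python3 - <<'E'
from m import *
import pickle
for n in('top','scene'):
    L=[cam(n) for _ in range(8)]; c=L[0]
    c['mean']=np.mean([x['color'].astype(float) for x in L],0)
    Z=np.array([x['range_z'] for x in L]); Z[Z==0]=np.nan; c['range_z']=np.nan_to_num(np.nanmean(Z,0)); pickle.dump(c,open(n+'.pkl','wb'))
c=pickle.load(open('top.pkl','rb')); M=c['mean']; P=cloud(c)
print('noise',np.nanstd(P[180:190,320:335,2]),'row sq',M[240,330:395:3].round().tolist()[:22])
print('heights row', (P[205,330:395:2,2]*1000).round(1).tolist())
for n,(u0,v0,u1,v1) in dict(mat=(325,118,385,175),mat2=(392,255,455,318)).items():
    print(n,rect(c,M[v0:v1,u0:u1].max(2)<60,.004,(u0,v0)))
g=M[100:260,170:400].astype(np.uint8); g=cv2.convertScaleAbs(cv2.resize(g,None,fx=3.4,fy=3.4,interpolation=cv2.INTER_CUBIC),alpha=1.8)
cv2.imwrite('pics/crop1.png',g[...,::-1])
E
```

```text
noise 0.0007667194453297889 row sq [[105.0, 104.0, 101.0], [106.0, 105.0, 102.0], [106.0, 104.0, 101.0], [107.0, 105.0, 103.0], [108.0, 106.0, 103.0], [107.0, 104.0, 102.0], [96.0, 96.0, 98.0], [115.0, 116.0, 119.0], [113.0, 114.0, 117.0], [114.0, 116.0, 119.0], [113.0, 115.0, 118.0], [107.0, 107.0, 110.0], [94.0, 95.0, 94.0], [97.0, 97.0, 94.0], [102.0, 101.0, 98.0], [107.0, 105.0, 102.0], [108.0, 106.0, 103.0], [108.0, 106.0, 103.0], [106.0, 105.0, 103.0], [106.0, 105.0, 102.0], [106.0, 104.0, 101.0], [106.0, 104.0, 102.0]]
heights row [-0.8, -0.7, -0.9, 0.4, -0.9, -2.6, 7.4, 8.4, 8.6, 10.1, 2.7, 1.1, 3.6, 2.4, 0.7, 2.6, 2.6, 1.3, 1.5, 1.6, -0.7, 2.4, 2.2, 6.1, 7.6, 0.5, -1.0, -0.5, -0.3, -1.6, -0.8, -1.3, -0.0]
mat [652.0, -179.3, 108.7, 110.1, 81.5]
mat2 [273.7, -347.4, 110.1, 111.0, 2.2]
```

View pics/crop1.png

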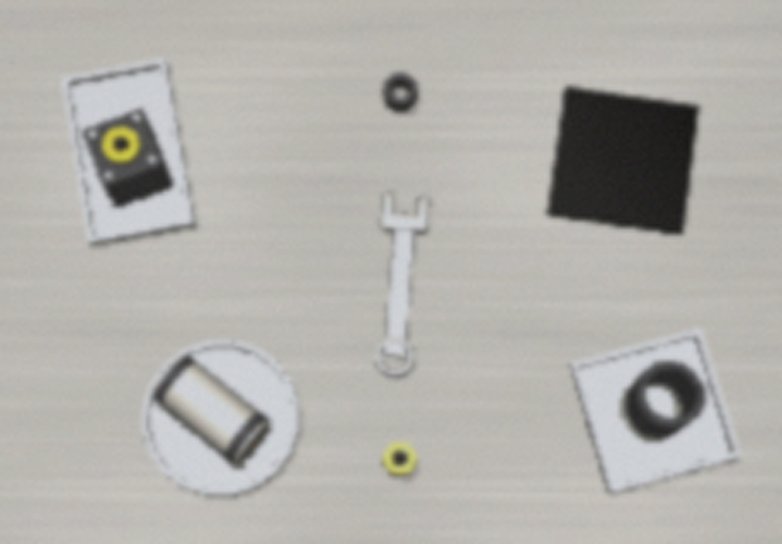

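The crop confirms the mat at full-picture pixels (353,147): plain black and 110 mm square, left of the other one. It also shows the three pans with their parts and the wrench clear between them. Next come the pan and part positions.

```bash
cat > meas.py <<'E'
from m import *
def meanc(n,k=8):
    L=[cam(n) for _ in range(k)]; c=L[0]
    c['mean']=np.mean([x['color'].astype(float) for x in L],0)
    Z=np.array([x['range_z'] for x in L]); Z[Z==0]=np.nan; c['range_z']=np.nan_to_num(np.nanmean(Z,0)); return c
def part(c,u0,v0,u1,v1,zlo,zhi=.075):
    Q=cloud(c)[v0:v1,u0:u1].reshape(-1,3); Q=Q[(Q[:,2]>zlo)&(Q[:,2]<zhi)]
    (x,y),(w,h),a=cv2.minAreaRect((Q[:,:2]*1000).astype(np.float32))
    return len(Q),(Q.mean(0)*1000).round(1),[round(float(t),1) for t in (x,y,w,h,a)]
E
python3 - <<'E'
from meas import *; import pickle
c=pickle.load(open('top.pkl','rb')); M=c['mean']
for n,(u0,v0,u1,v1) in dict(round=(208,196,266,250),sq=(332,192,392,250),obl=(184,112,234,176)).items():
    g=cv2.GaussianBlur(M,(3,3),0)[v0:v1,u0:u1]; m=(g[...,2]-g[...,0]>0.5).astype(np.uint8); m=cv2.morphologyEx(m,cv2.MORPH_OPEN,np.ones((3,3)))
    print(n,m.sum(),rect(c,m,.007,(u0,v0)))
g=M[112:176,184:234]; m=(g[...,0]-g[...,2]>30); v,u=np.nonzero(m); print('boss',m.sum(),ray(c,u.mean()+184,v.mean()+112,.065).round(4))
for nm in('top',):
  print('block',part(c,184,112,234,176,.052)); print('spring',part(c,332,192,392,250,.058)); print('res',part(c,208,196,266,250,.045)); print('wrench',part(c,270,145,305,215,.004)); print('jar',part(c,415,130,460,170,.05))
s=pickle.load(open('scene.pkl','rb'))
print('S block',part(s,370,155,430,205,.052)); print('spring',part(s,205,255,265,312,.058)); print('res',part(s,278,145,330,195,.045))
E
```

```text
round 1218 [439.9, 138.2, 116.1, 120.5, 50.9]
sq 1323 [447.9, -198.4, 105.8, 105.9, 15.6]
obl 1181 [659.2, 221.0, 141.9, 85.7, 11.2]
boss 87 [0.6434 0.2149 0.065 ]
block (356, array([642.5, 214.6,  59.4]), [644.0, 215.3, 50.3, 49.8, 21.3])
spring (156, array([ 450.8, -198.6,   63.1]), [451.2, -198.7, 47.8, 49.2, 89.2])
res (502, array([442.2, 143.7,  54.3]), [443.3, 144.5, 83.8, 39.4, 52.0])
wrench (390, array([553. ,   1.5,   6.3]), [549.5, -0.1, 36.5, 149.8, 87.8])
jar (376, array([ 628.7, -401.2,   58.4]), [630.0, -402.6, 53.0, 55.1, 45.7])
S block (407, array([647.4, 208.7,  61.3]), [646.3, 212.9, 49.3, 51.3, 21.3])
spring (253, array([ 454.8, -203.4,   64.5]), [454.1, -202.1, 49.3, 48.9, 75.4])
res (489, array([449.5, 136.7,  55.7]), [446.3, 141.9, 84.4, 39.4, 51.0])
```

>>> jog_arm([
  [[46,36,0,0,0,0.06,85],[92,72,0,0,0,0.12,85],[138,108,0,0,0,0.18,85],[184,144,0,0,0,0.24,85],[230,180,0,0,0,0.3,85]],
])

```text
time: 1.58
ee_pos: [0.4355, -0.4095, 0.2315]
orientation: [2.984, 0.98, 0.0]
force: [0.7, -0.1, -0.5]
gripper_width: 0.996
grasp_force: 0.0
```

>>> jog_arm([
  [[0,55,0,0,0,0.06,85],[0,110,0,0,0,0.12,85],[0,165,0,0,0,0.18,85],[0,220,0,0,0,0.24,85],[0,275,0,0,0,0.265,85]],
])

```text
time: 2.2
ee_pos: [0.4341, -0.134, 0.2316]
orientation: [2.829, 1.365, 0.001]
force: [0.6, 0.2, 1.0]
gripper_width: 0.998
grasp_force: 0.0
```

```bash
cat > st.py <<'E'
from h import *
from scipy.spatial.transform import Rotation as R
s=bot.read_state(); m=R.from_rotvec(s['orientation']).as_matrix()
print('t',s['time'],'tcp',(np.array(s['ee_pos'])*1000).round(1),'tilt',m[:,2].round(3),'closing deg',np.degrees(np.arctan2(m[1,1],m[0,1])).round(1)%180,'F',np.round(s['force'],1),'w',round(float(s['gripper_width']),3),'g',round(float(s['grasp_force']),1),'q',np.round(s['joint_positions'],2))
E
python3 st.py; python3 -c "
from meas import *; import pickle
c=pickle.load(open('top.pkl','rb')); print(part(c,100,120,165,180,.12,.25))"
```

```text
t 2.2 tcp [ 434.1 -134.   231.6] tilt [ 0.001 -0.    -1.   ] closing deg 141.5 F [0.6 0.2 1. ] w 0.998 g 0.0 q [ 0.64  0.26 -0.51  1.92  0.15  0.99 -0.61]
(534, array([605.6, 386.1, 149.9]), [608.8, 389.8, 49.8, 59.3, 51.8])
```

>>> jog_arm([
  [[2,56,0,0,0,0,85],[4,112,0,0,0,0,85],[6,168,0,0,0,0,85],[8,224,0,0,0,0,85],[10,277,0,0,0,0,85]],
])

```text
time: 2.82
ee_pos: [0.4441, 0.1431, 0.2316]
orientation: [2.83, 1.363, 0.001]
force: [0.9, -0.1, 0.0]
gripper_width: 0.995
grasp_force: 0.0
```

>>> jog_arm([
  [[0,0,-30,0,0,0,85],[0,0,-60,0,0,0,85],[0,0,-90,0,0,0,85],[0,0,-120,0,0,0,85],[0,0,-130,0,0,0,85]],
])

```text
time: 3.45
ee_pos: [0.4435, 0.141, 0.1001]
orientation: [-2.83, -1.364, 0.003]
force: [0.9, 1.6, -0.4]
gripper_width: 0.996
grasp_force: 0.0
```

```bash
python3 st.py; python3 -c "
from h import *
c=cam('scene'); g=cv2.resize(c['color'][60:230,220:430],None,fx=3,fy=3); cv2.imwrite('pics/a.png',cv2.convertScaleAbs(g,alpha=1.6)[...,::-1])"
```

```text
t 3.45 tcp [443.5 141.  100.1] tilt [-0.002 -0.001 -1.   ] closing deg 141.5 F [ 0.9  1.6 -0.4] w 0.996 g 0.0 q [ 0.02  0.47 -0.54  2.08  0.37  0.69 -1.44]
```

View pics/a.png

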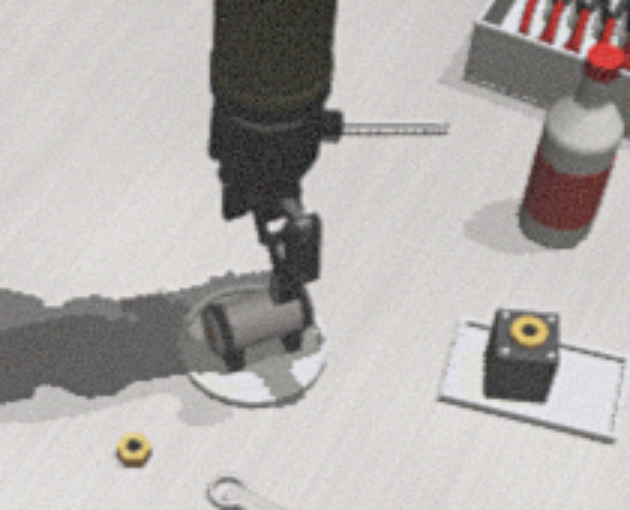

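The crop shows the fingers straddling the reservoir at crop pixel (265,320), closing across its axis, with the bottle far off. I'll descend and grip.

>>> jog_arm([
  [[0,1,-25,0,0,0,85],[0,2,-50,0,0,0,85],[0,2,-70,0,0,0,85],[0,2,-81,0,0,0,85],[0,2,-81,0,0,0,85]],
])

```text
time: 4.12
ee_pos: [0.4444, 0.1434, 0.0204]
orientation: [2.83, 1.363, -0.0]
force: [0.5, 0.6, -0.1]
gripper_width: 0.996
grasp_force: 0.0
```

>>> jog_arm([
  [[0,0,0,0,0,0,20],[0,0,0,0,0,0,20],[0,0,0,0,0,0,20],[0,0,0,0,0,0,20],[0,0,0,0,0,0,20]],
])

```text
time: 4.75
ee_pos: [0.4447, 0.1433, 0.0212]
orientation: [2.83, 1.363, 0.002]
force: [-1.2, -1.2, 8.3]
gripper_width: 0.47
grasp_force: 59.5
```

```bash
python3 st.py
```

```text
t 4.75 tcp [444.7 143.3  21.2] tilt [ 0.002 -0.    -1.   ] closing deg 141.4 F [-1.2 -1.2  8.3] w 0.47 g 59.5 q [-0.08  0.6  -0.42  2.15  0.51  0.49 -1.57]
```

>>> jog_arm([
  [[0,0,15,0,0,0,20],[0,0,40,0,0,0,20],[0,0,70,0,0,0,20],[0,0,100,0,0,0,20],[0,0,110,0,0,0,20]],
])

```text
time: 5.38
ee_pos: [0.4446, 0.1433, 0.1316]
orientation: [2.83, 1.362, 0.003]
force: [0.3, -0.4, -4.2]
gripper_width: 0.47
grasp_force: 62.1
```

>>> jog_arm([
  [[20,-31,0,0,0,-0.08,20],[45,-70,0,0,0,-0.16,20],[70,-109,0,0,0,-0.24,20],[95,-148,0,0,0,-0.32,20],[120,-187,0,0,0,-0.4,20]],
])

```text
time: 6.0
ee_pos: [0.5641, -0.0452, 0.1291]
orientation: [-3.045, -0.77, 0.003]
force: [0.7, 0.1, -4.6]
gripper_width: 0.471
grasp_force: 62.2
```

>>> jog_arm([
  [[25,-38,0,0,0,-0.08,20],[50,-77,0,0,0,-0.16,20],[75,-116,0,0,0,-0.24,20],[87,-135,0,0,0,-0.3,20],[87,-135,0,0,0,-0.3,20]],
])

```text
time: 6.62
ee_pos: [0.6506, -0.1812, 0.128]
orientation: [3.126, 0.304, -0.004]
force: [-0.3, 0.4, -4.8]
gripper_width: 0.467
grasp_force: 62.0
```

```bash
python3 st.py
```

```text
t 6.625 tcp [ 650.6 -181.2  128. ] tilt [-0.003 -0.001 -1.   ] closing deg 101.1 F [-0.3  0.4 -4.8] w 0.467 g 62.0 q [ 0.42  0.68 -0.34  1.49  0.25  1.02 -1.35]
```

>>> jog_arm([
  [[1,1,-30,0,0,0,20],[1,2,-60,0,0,0,20],[1,2,-85,0,0,0,20],[1,2,-100,0,0,0,20],[1,2,-104,0,0,0,20]],
])

```text
time: 7.25
ee_pos: [0.6513, -0.176, 0.025]
orientation: [-3.125, -0.312, 0.003]
force: [1.1, 0.2, -2.9]
gripper_width: 0.47
grasp_force: 62.1
```

>>> jog_arm([
  [[0,0,-1,0,0,0,20],[0,0,-2,0,0,0,20],[0,0,-2,0,0,0,20]],
])

```text
time: 7.62
ee_pos: [0.6525, -0.1768, 0.025]
orientation: [3.126, 0.31, 0.002]
force: [-0.6, 0.1, -4.2]
gripper_width: 0.473
grasp_force: 62.1
```

>>> jog_arm([
  [[0,-1,-1,0,0,0,20],[0,-1,-2,0,0,0,20],[0,-1,-2,0,0,0,20]],
])

```text
time: 8.0
ee_pos: [0.6521, -0.178, 0.0224]
orientation: [3.126, 0.31, 0.0]
force: [-0.2, -1.0, -2.5]
gripper_width: 0.47
grasp_force: 62.3
```

Nearly touching, so I'll lower 1 mm more and release.

>>> jog_arm([
  [[0,0,-1,0,0,0,20],[0,0,-1,0,0,0,20],[0,0,-1,0,0,0,60],[0,0,-1,0,0,0,85],[0,0,-1,0,0,0,85]],
])

```text
time: 8.62
ee_pos: [0.6524, -0.1776, 0.0213]
orientation: [-3.126, -0.31, -0.001]
force: [-0.0, -0.2, 0.0]
gripper_width: 0.99
grasp_force: 0.0
```

>>> jog_arm([
  [[0,0,0,0,0,0,85],[0,0,0,0,0,0,85],[0,0,15,0,0,0,85],[0,0,50,0,0,0,85],[0,0,90,0,0,0,85]],
])

```text
time: 9.25
ee_pos: [0.652, -0.1776, 0.1128]
orientation: [-3.126, -0.31, 0.001]
force: [0.5, -0.1, 0.5]
gripper_width: 0.996
grasp_force: 0.0
```

```bash
python3 st.py
```

```text
t 9.25 tcp [ 652.  -177.6  112.8] tilt [-0.  0. -1.] closing deg 101.3 F [ 0.5 -0.1  0.5] w 0.996 g 0.0 q [ 0.42  0.7  -0.34  1.5   0.26  0.99 -1.36]
```

>>> jog_arm([
  [[-40,-4,0,0,0,0,85],[-80,-8,0,0,0,0,85],[-120,-13,0,0,0,0,85],[-160,-18,0,0,0,0,85],[-200,-22,0,0,0,0,85]],
])

```text
time: 9.88
ee_pos: [0.4512, -0.2, 0.1124]
orientation: [3.125, 0.31, 0.002]
force: [-0.9, -0.1, 0.2]
gripper_width: 0.995
grasp_force: 0.0
```

```bash
python3 st.py; python3 -c "
from meas import *
c=meanc('top',4); print(part(c,320,110,390,180,.045)); s=meanc('scene',4); print(part(s,280,270,365,360,.045))
g=cv2.resize(s['color'][180:370,180:380],None,fx=3,fy=3); cv2.imwrite('pics/b.png',cv2.convertScaleAbs(g,alpha=1.6)[...,::-1])"
```

```text
t 9.875 tcp [ 451.2 -200.   112.4] tilt [ 0.001 -0.001 -1.   ] closing deg 101.3 F [-0.9 -0.1  0.2] w 0.995 g 0.0 q [ 0.62  0.46 -0.36  2.    0.24  0.72 -1.26]
(465, array([ 648.7, -174.5,   54.9]), [650.4, -176.5, 84.3, 39.8, 12.2])
(835, array([ 654.1, -182.9,   57.2]), [653.0, -179.4, 83.7, 40.9, 11.8])
```

View pics/b.png

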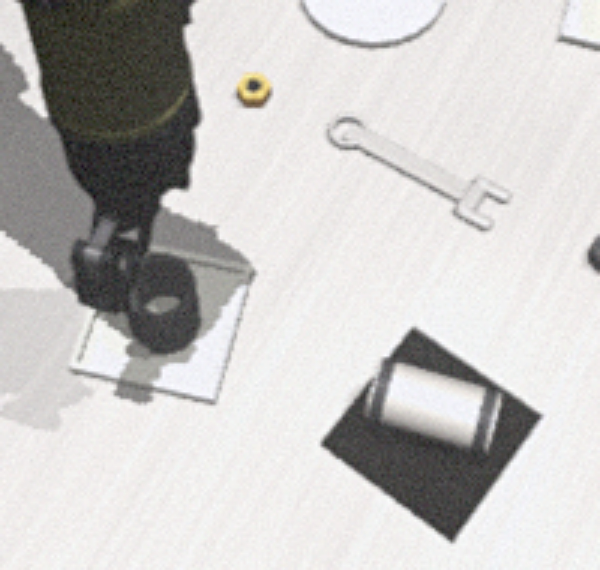

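The reservoir lies level on the mat at crop (435,405), within a few mm of its centre. The gripper hovers over the spring at crop (165,305).

>>> jog_arm([
  [[0,0,-25,0,0,0,85],[0,0,-50,0,0,0,85],[0,0,-75,0,0,0,85],[0,0,-92,0,0,0,85],[0,0,-92,0,0,0,85]],
])

```text
time: 10.9
ee_pos: [0.4522, -0.199, 0.0181]
orientation: [-3.125, -0.312, 0.003]
force: [0.7, 0.2, 0.6]
gripper_width: 0.995
grasp_force: 0.0
```

>>> jog_arm([
  [[0,0,0,0,0,0,30],[0,0,0,0,0,0,30],[0,0,0,0,0,0,30],[0,0,0,0,0,0,30],[0,0,0,0,0,0,30]],
])

```text
time: 11.52
ee_pos: [0.453, -0.2001, 0.0203]
orientation: [3.125, 0.31, 0.003]
force: [-0.5, -0.2, 6.5]
gripper_width: 0.604
grasp_force: 62.7
```

>>> jog_arm([
  [[0,0,15,0,0,0,30],[0,0,40,0,0,0,30],[0,0,70,0,0,0,30],[0,0,90,0,0,0,30],[0,0,90,0,0,0,30]],
])

```text
time: 12.15
ee_pos: [0.4527, -0.2, 0.111]
orientation: [3.125, 0.31, 0.004]
force: [-0.0, 0.9, -3.0]
gripper_width: 0.603
grasp_force: 63.4
```

```bash
python3 st.py; python3 -c "
from meas import *
s=meanc('scene',2)
g=cv2.resize(s['color'][180:370,180:380],None,fx=3,fy=3); cv2.imwrite('pics/c.png',cv2.convertScaleAbs(g,alpha=1.6)[...,::-1])"
```

```text
t 12.15 tcp [ 452.7 -200.   111. ] tilt [ 0.003 -0.001 -1.   ] closing deg 101.3 F [-0.   0.9 -3. ] w 0.603 g 63.4 q [ 0.62  0.46 -0.37  2.    0.25  0.72 -1.27]meas.py:5: RuntimeWarning: Mean of empty slice
  Z=np.array([x['range_z'] for x in L]); Z[Z==0]=np.nan; c['range_z']=np.nan_to_num(np.nanmean(Z,0)); return c
```

View pics/c.png

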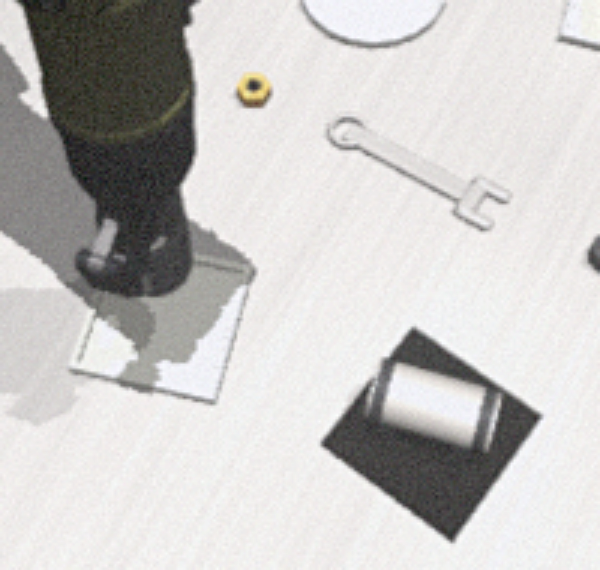

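The spring is held at crop (160,270), clear of the square pan. The round pan is empty now, so I'll re-measure it.

```bash
python3 -W ignore - <<'E'
from meas import *
for n,b in (('top',dict(round=(208,196,266,250),obl=(184,112,234,176))),('scene',dict(round=(272,140,336,202),obl=(360,160,435,212)))):
    c=meanc(n,6); M=cv2.GaussianBlur(c['mean'],(3,3),0)
    for k,(u0,v0,u1,v1) in b.items():
        g=M[v0:v1,u0:u1]; m=cv2.morphologyEx((g[...,2]-g[...,0]>.5).astype(np.uint8),cv2.MORPH_OPEN,np.ones((3,3)))
        print(n,k,m.sum(),rect(c,m,.007,(u0,v0)))
E
```

```text
top round 1652 [441.5, 140.6, 120.9, 119.6, 0.8]
top obl 1192 [658.9, 220.8, 142.4, 85.9, 10.9]
scene round 1430 [440.3, 134.6, 111.8, 123.3, 67.6]
scene obl 835 [694.3, 222.5, 77.8, 76.4, 11.1]
```

>>> jog_arm([
  [[0,55,0,0,0,0,30],[-3,110,0,0,0,0,30],[-6,165,0,0,0,0,30],[-8,220,0,0,0,0,30],[-10,270,0,0,0,0,30]],
])

```text
time: 13.48
ee_pos: [0.4421, 0.0723, 0.1095]
orientation: [-3.126, -0.311, -0.001]
force: [1.2, -0.4, -3.9]
gripper_width: 0.596
grasp_force: 63.9
```

>>> jog_arm([
  [[0,35,0,0,0,0,30],[-1,67,0,0,0,0,30],[-1,67,-30,0,0,0,30],[-1,67,-60,0,0,0,30],[-1,67,-82,0,0,0,30]],
])

```text
time: 14.1
ee_pos: [0.441, 0.1374, 0.0263]
orientation: [-3.126, -0.311, 0.0]
force: [0.1, -0.0, -3.2]
gripper_width: 0.603
grasp_force: 64.0
```

>>> jog_arm([
  [[0,0,-3,0,0,0,30],[0,0,-6,0,0,0,30],[0,0,-7,0,0,0,30],[0,0,-7,0,0,0,30]],
])

```text
time: 14.6
ee_pos: [0.4416, 0.1373, 0.0208]
orientation: [-3.126, -0.31, -0.002]
force: [0.0, -0.7, -3.5]
gripper_width: 0.599
grasp_force: 63.8
```

>>> jog_arm([
  [[0,1,-1,0,0,0,30],[0,1,-2,0,0,0,30],[0,1,-2,0,0,0,30]],
])

```text
time: 14.98
ee_pos: [0.4415, 0.1377, 0.0202]
orientation: [3.125, 0.309, 0.003]
force: [-4.0, -4.2, 23.7]
gripper_width: 0.6
grasp_force: 66.9
```

Contact with the pan floor. I'll ease up 1 mm and release.

>>> jog_arm([
  [[0,0,1,0,0,0,30],[0,0,1,0,0,0,65],[0,0,1,0,0,0,85],[0,0,1,0,0,0,85],[0,0,1,0,0,0,85]],
])

```text
time: 15.6
ee_pos: [0.4411, 0.1384, 0.0191]
orientation: [-3.126, -0.31, 0.0]
force: [0.3, -1.2, 0.6]
gripper_width: 0.992
grasp_force: 0.0
```

>>> jog_arm([
  [[0,0,0,0,0,0,85],[0,0,20,0,0,0,85],[0,0,50,0,0,0,85],[0,0,80,0,0,0,85],[0,0,105,0,0,0,85]],
])

```text
time: 16.23
ee_pos: [0.4412, 0.1383, 0.1254]
orientation: [-3.126, -0.31, -0.001]
force: [0.3, 0.9, -1.1]
gripper_width: 0.999
grasp_force: 0.0
```

>>> jog_arm([
  [[40,15,0,0,0,0.04,85],[80,31,0,0,0,0.08,85],[120,46,0,0,0,0.12,85],[160,62,0,0,0,0.15,85],[203,76,0,0,0,0.175,85]],
])

```text
time: 16.85
ee_pos: [0.6451, 0.2149, 0.1241]
orientation: [-3.087, -0.584, 0.001]
force: [1.1, 0.6, 0.5]
gripper_width: 0.993
grasp_force: 0.0
```

```bash
python3 st.py; python3 -W ignore -c "
from meas import *
c=meanc('top',4); print(part(c,208,180,266,250,.058,.073)); s=meanc('scene',4); print(part(s,272,130,336,202,.058,.073)); print('blk',part(s,370,155,430,205,.052,.07))
g=cv2.resize(s['color'][60:250,240:450],None,fx=3,fy=3); cv2.imwrite('pics/d.png',cv2.convertScaleAbs(g,alpha=1.6)[...,::-1])"
```

```text
t 16.85 tcp [645.1 214.9 124.1] tilt [-0.001  0.    -1.   ] closing deg 111.4 F [1.1 0.6 0.5] w 0.993 g 0.0 q [-0.13  0.7  -0.41  1.48  0.3   1.03 -1.81]
(0, array([nan, nan, nan]), [0.0, 0.0, 0.0, 0.0, 0.0])
(173, array([443.2, 134.5,  64.4]), [443.2, 136.3, 47.9, 49.2, 27.7])
blk (383, array([647.2, 207. ,  61.3]), [646.4, 212.6, 49.3, 50.9, 22.2])
```

View pics/d.png

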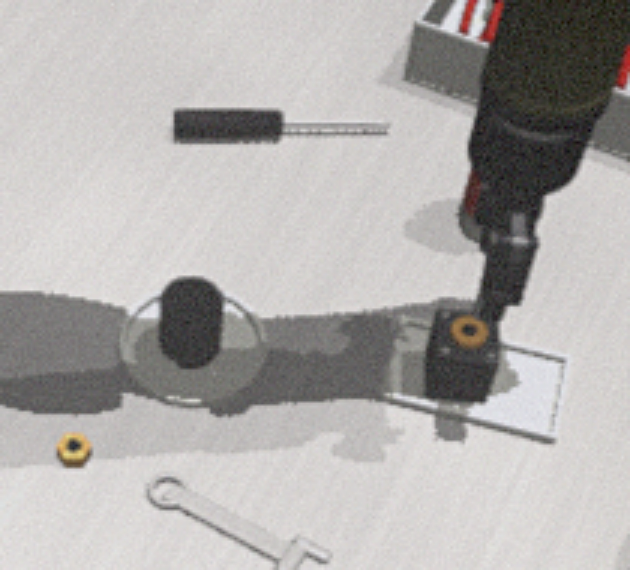

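The spring stands upright and centred in the round pan at crop (192,330). The gripper is over the valve block at crop (465,345), with the bottle behind it and untouched.

>>> jog_arm([
  [[0,-1,-30,0,0,0,85],[0,-1,-60,0,0,0,85],[0,-1,-90,0,0,0,85],[0,-1,-104,0,0,0,85],[0,-1,-104,0,0,0,85]],
])

```text
time: 17.88
ee_pos: [0.6435, 0.213, 0.0199]
orientation: [3.087, 0.582, -0.002]
force: [-0.0, 0.1, 0.2]
gripper_width: 0.995
grasp_force: 0.0
```

>>> jog_arm([
  [[0,0,0,0,0,0,30],[0,0,0,0,0,0,30],[0,0,0,0,0,0,30],[0,0,0,0,0,0,30],[0,0,0,0,0,0,30]],
])

```text
time: 18.5
ee_pos: [0.6449, 0.2138, 0.0218]
orientation: [-3.087, -0.582, -0.004]
force: [-0.8, -0.1, 6.7]
gripper_width: 0.58
grasp_force: 64.4
```

>>> jog_arm([
  [[0,0,15,0,0,0,30],[0,0,45,0,0,0,30],[0,0,75,0,0,0,30],[0,0,105,0,0,0,30],[0,0,105,0,0,0,30]],
])

```text
time: 19.12
ee_pos: [0.6453, 0.2138, 0.1279]
orientation: [-3.086, -0.582, -0.007]
force: [0.3, 0.2, -5.2]
gripper_width: 0.579
grasp_force: 63.6
```

```bash
python3 st.py
```

```text
t 19.125 tcp [645.3 213.8 127.9] tilt [ 0.004  0.002 -1.   ] closing deg 111.3 F [ 0.3  0.2 -5.2] w 0.579 g 63.6 q [-0.13  0.69 -0.41  1.48  0.3   1.03 -1.81]
```

>>> jog_arm([
  [[-19,-40,0,0,0,0,30],[-39,-82,0,0,0,0,30],[-59,-124,0,0,0,0,30],[-79,-166,0,0,0,0,30],[-99,-208,0,0,0,0,30]],
])

```text
time: 19.75
ee_pos: [0.5433, 0.0037, 0.1239]
orientation: [-3.087, -0.582, 0.004]
force: [0.5, -0.8, -5.5]
gripper_width: 0.575
grasp_force: 63.6
```

>>> jog_arm([
  [[-20,-42,0,0,0,0,30],[-40,-84,0,0,0,0,30],[-60,-126,0,0,0,0,30],[-80,-168,0,0,0,0,30],[-98,-204,0,0,0,0,30]],
])

```text
time: 20.38
ee_pos: [0.4451, -0.2002, 0.1241]
orientation: [-3.086, -0.581, 0.003]
force: [0.1, -0.0, -5.2]
gripper_width: 0.578
grasp_force: 63.6
```

>>> jog_arm([
  [[0,0,0,0,0,0,30],[0,0,-30,0,0,0,30],[0,0,-60,0,0,0,30],[0,0,-90,0,0,0,30],[0,0,-98,0,0,0,30]],
])

```text
time: 21.0
ee_pos: [0.4458, -0.1974, 0.0253]
orientation: [-3.084, -0.583, 0.005]
force: [-0.3, -0.2, -4.9]
gripper_width: 0.576
grasp_force: 63.7
```

```bash
python3 st.py
```

```text
t 21.0 tcp [ 445.8 -197.4   25.3] tilt [-0.004  0.002 -1.   ] closing deg 111.4 F [-0.3 -0.2 -4.9] w 0.576 g 63.7 q [ 0.6   0.6  -0.35  2.09  0.4   0.52 -1.24]
```

>>> jog_arm([
  [[2,-1,-2,0,0,0,30],[2,-1,-4,0,0,0,30],[2,-1,-5,0,0,0,30],[2,-1,-5,0,0,0,30]],
])

```text
time: 21.5
ee_pos: [0.4493, -0.1999, 0.0227]
orientation: [3.087, 0.582, 0.001]
force: [-0.5, -0.2, -5.3]
gripper_width: 0.579
grasp_force: 63.8
```

>>> jog_arm([
  [[0,0,-1,0,0,0,30],[0,0,-2,0,0,0,30],[0,0,-2,0,0,0,30]],
])

```text
time: 21.88
ee_pos: [0.4493, -0.1999, 0.0217]
orientation: [3.086, 0.582, 0.001]
force: [-4.3, 0.5, 13.7]
gripper_width: 0.576
grasp_force: 66.4
```

Contact. I'll release, rise and return to the mat with a turn of -0.175.

>>> jog_arm([
  [[0,0,0,0,0,0,60],[0,0,0,0,0,0,85],[0,0,0,0,0,0,85],[0,0,0,0,0,0,85],[0,0,20,0,0,0,85]],
])

```text
time: 22.5
ee_pos: [0.4483, -0.1993, 0.0394]
orientation: [-3.085, -0.582, 0.004]
force: [0.5, -0.9, 0.2]
gripper_width: 0.995
grasp_force: 0.0
```

>>> jog_arm([
  [[0,0,30,0,0,0,85],[0,0,60,0,0,0,85],[0,0,85,0,0,0,85],[40,4,85,0,0,-0.07,85],[80,8,85,0,0,-0.14,85]],
])

```text
time: 23.12
ee_pos: [0.53, -0.1922, 0.1259]
orientation: [3.12, 0.359, 0.001]
force: [0.5, 0.0, -0.3]
gripper_width: 0.996
grasp_force: 0.0
```

>>> jog_arm([
  [[40,4,0,0,0,-0.03,85],[80,9,0,0,0,-0.03,85],[122,13,0,0,0,-0.03,85],[122,13,0,0,0,-0.03,85]],
])

```text
time: 23.62
ee_pos: [0.6535, -0.1769, 0.1243]
orientation: [-3.124, -0.321, -0.002]
force: [-0.7, 0.3, -0.5]
gripper_width: 0.994
grasp_force: 0.0
```

```bash
python3 st.py; python3 -W ignore -c "
from meas import *
c=meanc('top',4); print('blk',part(c,332,192,392,250,.052)); print('spr',part(c,208,190,266,250,.058,.073)); s=meanc('scene',4); print('blk',part(s,205,255,265,312,.052,.07))
M=cv2.GaussianBlur(c['mean'],(3,3),0)
for k,(u0,v0,u1,v1) in dict(sq=(332,192,392,250),obl=(184,112,234,176)).items():
        g=M[v0:v1,u0:u1]; m=cv2.morphologyEx((g[...,2]-g[...,0]>.5).astype(np.uint8),cv2.MORPH_OPEN,np.ones((3,3)))
        print(k,m.sum(),rect(c,m,.007,(u0,v0)))
g=cv2.resize(s['color'][180:370,180:380],None,fx=3,fy=3); cv2.imwrite('pics/e.png',cv2.convertScaleAbs(g,alpha=1.6)[...,::-1])"
```

```text
t 23.625 tcp [ 653.5 -176.9  124.3] tilt [ 0.001  0.002 -1.   ] closing deg 101.7 F [-0.7  0.3 -0.5] w 0.994 g 0.0 q [ 0.44  0.69 -0.38  1.49  0.28  1.02 -1.37]
blk (363, array([ 449.1, -195.3,   59.6]), [449.1, -198.2, 49.9, 50.7, 22.4])
spr (157, array([439.4, 138.9,  63.1]), [440.3, 138.6, 49.4, 48.5, 1.9])
blk (576, array([ 452.8, -202.4,   61.5]), [451.0, -200.2, 50.1, 50.6, 21.6])
sq 415 [486.7, -217.1, 53.2, 48.9, 88.4]
obl 1543 [659.0, 221.1, 142.3, 86.4, 11.4]
```

View pics/e.png

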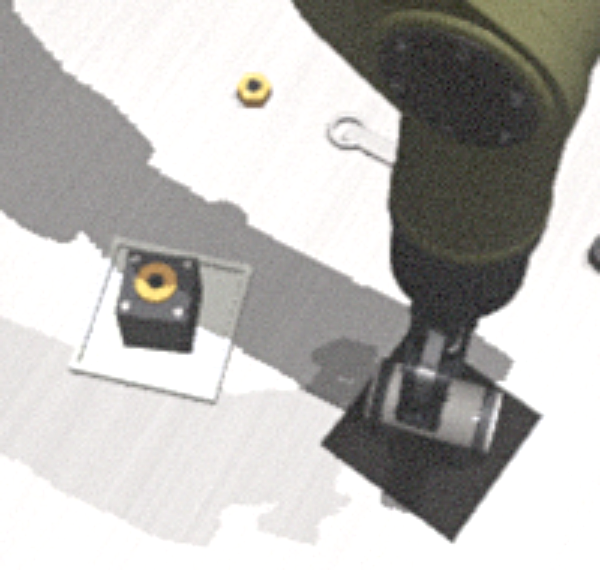

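The valve block sits in the square pan at crop (158,300), within 2 mm of its centre, and the gripper is over the reservoir at crop (435,405). Next I grip it and carry it to the oblong pan at (659,221), 11.2°.

>>> jog_arm([
  [[-1,-1,-30,0,0,0,85],[-1,-1,-60,0,0,0,85],[-1,-1,-90,0,0,0,85],[-1,-1,-103,0,0,0,85],[-1,-1,-103,0,0,0,85]],
])

```text
time: 24.65
ee_pos: [0.6497, -0.1798, 0.0219]
orientation: [-3.125, -0.318, 0.002]
force: [-0.7, -0.4, 0.9]
gripper_width: 0.995
grasp_force: 0.0
```

>>> jog_arm([
  [[0,0,0,0,0,0,20],[0,0,0,0,0,0,20],[0,0,0,0,0,0,20],[0,0,0,0,0,0,20],[0,0,0,0,0,0,20]],
])

```text
time: 25.28
ee_pos: [0.6508, -0.1795, 0.0237]
orientation: [3.125, 0.318, 0.003]
force: [-0.7, 0.4, 5.2]
gripper_width: 0.471
grasp_force: 60.7
```

>>> jog_arm([
  [[0,0,15,0,0,0,20],[0,0,45,0,0,0,20],[0,0,75,0,0,0,20],[0,0,100,0,0,0,20],[0,0,100,0,0,0,20]],
])

```text
time: 25.9
ee_pos: [0.6514, -0.1799, 0.1249]
orientation: [3.124, 0.318, 0.006]
force: [0.3, -0.1, -3.4]
gripper_width: 0.469
grasp_force: 61.5
```

```bash
python3 st.py
```

```text
t 25.9 tcp [ 651.4 -179.9  124.9] tilt [ 0.004 -0.001 -1.   ] closing deg 101.6 F [ 0.3 -0.1 -3.4] w 0.469 g 61.5 q [ 0.45  0.69 -0.38  1.5   0.28  1.01 -1.37]
```

Shift needed: about (+7, +400).

>>> jog_arm([
  [[1,38,0,0,0,0,20],[2,78,0,0,0,0,20],[3,120,0,0,0,0,20],[4,162,0,0,0,0,20],[5,204,0,0,0,0,20]],
])

```text
time: 26.52
ee_pos: [0.6542, 0.0254, 0.1208]
orientation: [-3.125, -0.318, 0.004]
force: [-0.2, -0.5, -4.3]
gripper_width: 0.471
grasp_force: 61.5
```

>>> jog_arm([
  [[1,42,0,0,0,0,20],[2,84,0,0,0,0,20],[3,126,0,0,0,0,20],[3,165,0,0,0,0,20],[3,196,0,0,0,0,20]],
])

```text
time: 27.15
ee_pos: [0.6569, 0.2222, 0.1207]
orientation: [-3.125, -0.32, 0.004]
force: [-0.2, -0.5, -3.7]
gripper_width: 0.468
grasp_force: 61.5
```

>>> jog_arm([
  [[0,0,0,0,0,0,20],[0,0,-30,0,0,0,20],[0,0,-60,0,0,0,20],[0,0,-90,0,0,0,20],[0,0,-97,0,0,0,20]],
])

```text
time: 27.78
ee_pos: [0.6553, 0.2177, 0.0227]
orientation: [3.122, 0.316, -0.012]
force: [-13.0, -6.2, 24.3]
gripper_width: 0.469
grasp_force: 64.3
```

```bash
python3 st.py
```

```text
t 27.775 tcp [655.3 217.7  22.7] tilt [-0.007 -0.004 -1.   ] closing deg 101.6 F [-13.   -6.2  24.3] w 0.469 g 64.3 q [-0.18  0.82 -0.32  1.52  0.31  0.86 -1.99]
```

>>> jog_arm([
  [[0,0,4,0,0,0,20],[0,0,4,0,0,0,20],[0,0,4,0,0,0,20]],
])

```text
time: 28.15
ee_pos: [0.6586, 0.2203, 0.0299]
orientation: [-3.125, -0.318, -0.002]
force: [0.7, -0.3, -3.9]
gripper_width: 0.472
grasp_force: 61.8
```

```bash
python3 st.py
```

```text
t 28.15 tcp [658.6 220.3  29.9] tilt [ 0.001  0.    -1.   ] closing deg 101.6 F [ 0.7 -0.3 -3.9] w 0.472 g 61.8 q [-0.18  0.81 -0.33  1.52  0.31  0.86 -1.98]
```

>>> jog_arm([
  [[0,0,-2,0,0,0,20],[0,0,-4,0,0,0,20],[0,0,-5,0,0,0,20],[0,0,-6,0,0,0,20],[0,0,-6,0,0,0,20]],
])

```text
time: 28.78
ee_pos: [0.6581, 0.2203, 0.0231]
orientation: [3.125, 0.318, -0.0]
force: [-0.2, 0.6, -3.3]
gripper_width: 0.473
grasp_force: 61.8
```

>>> jog_arm([
  [[0,0,-1,0,0,0,20],[0,0,-2,0,0,0,20],[0,0,-2,0,0,0,20]],
])

```text
time: 29.15
ee_pos: [0.6582, 0.2204, 0.0228]
orientation: [3.125, 0.318, 0.001]
force: [-4.7, -1.3, 7.3]
gripper_width: 0.47
grasp_force: 62.9
```

>>> jog_arm([
  [[0,0,0,0,0,0,55],[0,0,0,0,0,0,85],[0,0,0,0,0,0,85],[0,0,0,0,0,0,85],[0,0,20,0,0,0,85]],
])

```text
time: 29.78
ee_pos: [0.657, 0.2198, 0.0403]
orientation: [3.125, 0.318, -0.005]
force: [-0.5, -0.8, -0.2]
gripper_width: 0.996
grasp_force: 0.0
```

>>> jog_arm([
  [[0,0,35,0,0,0,85],[0,0,80,0,0,0,85],[0,-40,110,0,0,0,85],[0,-90,120,0,0,0,85],[0,-140,120,0,0,0,85]],
])

```text
time: 30.4
ee_pos: [0.659, 0.0793, 0.1644]
orientation: [-3.125, -0.319, -0.007]
force: [0.4, -0.6, 0.8]
gripper_width: 0.994
grasp_force: 0.0
```

>>> jog_arm([
  [[-20,-50,0,0,0,0,85],[-40,-100,0,0,0,0,85],[-60,-130,0,0,0,0,85],[-60,-130,0,0,0,0,85]],
])

```text
time: 30.9
ee_pos: [0.5971, -0.0537, 0.1628]
orientation: [3.124, 0.31, 0.0]
force: [-0.0, 0.7, 0.3]
gripper_width: 0.994
grasp_force: 0.0
```

```bash
python3 st.py; python3 -W ignore -c "
from meas import *
c=meanc('top',4); print('res',part(c,180,105,240,180,.045)); print('blk',part(c,332,192,392,250,.052)); print('spr',part(c,208,190,266,250,.058,.073)); s=meanc('scene',4); print('res',part(s,355,150,440,215,.045,.07))
save(s,'f1.png'); cv2.imwrite('pics/f.png',cv2.convertScaleAbs(s['color'],alpha=1.6)[...,::-1])"
```

```text
t 30.9 tcp [597.1 -53.7 162.8] tilt [ 0.001 -0.002 -1.   ] closing deg 101.3 F [-0.   0.7  0.3] w 0.994 g 0.0 q [ 0.29  0.54 -0.39  1.67  0.24  0.98 -1.55]
res (454, array([656.6, 220.7,  54.1]), [658.2, 222.0, 84.5, 38.8, 11.0])
blk (0, array([nan, nan, nan]), [0.0, 0.0, 0.0, 0.0, 0.0])
spr (156, array([439.2, 138.9,  63.2]), [440.1, 138.7, 49.1, 48.6, 1.1])
res (503, array([662.3, 212.8,  55.9]), [661.3, 217.6, 83.7, 37.1, 12.1])
```

View pics/f.png

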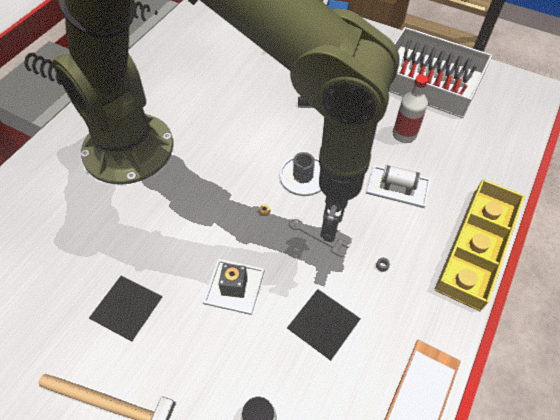

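The picture shows all three parts standing in their own pans: reservoir (402,178), spring (303,168) and valve block (233,280). The wrench, bottle and jar are where they were, and the gripper is clear at z of about 163 mm. I'm handing the job in.

```bash
python3 -c "
from h import *
print(ticket.close_job())"
```

```text
the job is handed in; nothing more can be done
None
```

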